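# Run a slide carrier along the rail into the scanner's corner pocket

### The job

Push the blue slide carrier gently (its thumb notch is there for the fingertips) back against the dark steel rail of the scanner deck, and then, keeping it against the rail, drag it along into the orange corner pocket until it sits fully home against both the rail and the end stop. Only slide it: never lift or tip it. Leave the dishes, vial, bottle and tubes where they stand, and take your hand away at the end.

Things in the scene. Friction and masses are not known exactly. Their poses are not given: they have to be found in the camera images.
- deck: Scanner's loading deck, fixed: aluminium plate 10 mm thick on the table, placed and turned differently each time. Origin on the table level inside its outline, z up. In its frame the plate spans x -160 to 80, y -150 to 180 mm, top z = 10. Rail along its +x side, pocket at the rail's +y end. Beyond it a white scanner foot: x -100 to 80, y 180 to 280 mm, 57 mm high.
- rail_mid (a point): Point on the guiding face of the dark steel rail, at the foot: deck-frame (50, 0, 10) mm. The face is the plane deck x = 50 mm, it looks to deck -x, runs the plate's whole length and stands 14 mm above the plate. Rigid.
- pocket_corner (a point): Inner corner of the pocket on the plate's top, where rail face and orange end stop meet: deck-frame (50, 160, 10) mm. The stop's face is the plane deck y = 160 mm, 14 mm high. The carrier is home when its carrier_corner lies here.
- lip (a point): End of the short orange lip opposite the rail, inner face, on the plate: deck-frame (-4, 144, 10) mm. The lip runs on to y = 160; its flared mouth begins at y = 136 mm; it reaches out to x = -18 mm, 14 mm high. Lip to rail is 54 mm, for the 50 mm carrier.
- carrier: Blue slide carrier with a glass slide, loose, 60 to 130 g, 50 (x) by 90 (y) by 14 mm high, flat on the deck. Origin: centre of its underside. Within 13 degrees of the deck's axes: +x side faces the rail, +y end leads to the pocket. Starts roughly 5 to 45 mm short of the rail, 110 to 180 mm short of the end stop. Slides easily (friction about 0.3). Thumb notch in its -x side.
- carrier_corner (a point): The carrier's leading rail-side bottom corner: carrier-frame (25, 45, 0) mm.
- carrier_notch (a point): Middle of the back wall of the thumb notch, carrier-frame (-11, -13, 7) mm. The notch is 44 mm wide along y (y -35 to +9 mm), 14 mm deep (x -25 to -11 mm), open to -x and through the full height, for closed fingertips. Press here towards +x to pin the carrier to the rail; the notch's +y wall, 22 mm farther along y, takes the drag.
- vial: Amber vial, white cap, 25 mm across, 44 mm high, standing on the deck near its -x edge, clear of the carrier (deck x -135 to -125 mm). Loose bystander. Origin: centre of its underside.
- dish: Small clear dish, 44 mm across, 13 mm high, amber agar, on the deck near its -x edge (deck x -135 to -125 mm). May have changed places with the vial. Loose bystander. Origin: centre of its underside.
- red_stack: Stack of five dishes with red agar, moving as one, 90 mm across, 75 mm high, on the table. Bystander. Origin: centre of its underside.
- amber_stack: Stack of six dishes with amber agar, moving as one, 90 mm across, 90 mm high, on the table. Bystander. Origin: centre of its underside.
- tube_rack: Green rack of fifteen red-capped tubes, moving as one, 82 x 130 mm, 100 mm high, on the table. Bystander. Origin: centre of its underside.
- reagent: Brown glass bottle, 60 mm across, 130 mm high, on the table. Bystander. Origin: centre of its underside.
- lone_dish: Single dish with red agar, 90 mm across, 15 mm high, on the table. Bystander. Origin: centre of its underside.

How it is judged (in metres and radians):
On the way, in this order (a step that is already met when the one before it is completed fails the run):
1. the carrier lies against the rail (within 3 mm, square to 0.06 rad), its leading end still more than 70 mm short of the end stop (x of carrier_corner in the frame of deck above 0.047 m and angle between the y axis of carrier and the y axis of deck, either way round below 0.06 rad and y of carrier_corner in the frame of deck below 0.09 m), for 0.2 s.
2. the carrier, still against the rail, is dragged to the pocket's mouth: its leading end is within 30 mm of the end stop (x of carrier_corner in the frame of deck above 0.044 m and y of carrier_corner in the frame of deck above 0.13 m), for 0.1 s.
At the end, for the whole second after the job is handed in: The carrier is at rest flat on the deck in the corner pocket, its leading rail-side corner within 3 mm of the rail face and within 3 mm of the end stop, square to the rail within 0.06 rad (3.4 degrees) (x of carrier_corner in the frame of deck above 0.047 m and y of carrier_corner in the frame of deck above 0.157 m and angle between the y axis of carrier and the y axis of deck, either way round below 0.06 rad and z of carrier in the frame of deck below 0.013 m and angle between carrier's own z axis and vertical below 0.05 rad and linear speed of carrier below 0.01 m/s); the robot touches nothing.
It fails at once if the carrier is lifted more than 6 mm off the deck or tipped more than 0.15 rad (z of carrier in the frame of deck above 0.016 m or angle between carrier's own z axis and vertical above 0.15 rad).
It fails at once if with its leading end within 60 mm of the end stop, the carrier is more than 8 mm off the rail or 0.15 rad out of square: it must be kept against the rail on the way (y of carrier_corner in the frame of deck above 0.1 m and (x of carrier_corner in the frame of deck below 0.042 m or angle between the y axis of carrier and the y axis of deck, either way round above 0.15 rad)).
It fails at once if the fingers press on the carrier with more than 60 N: it carries a glass slide (contact force between the fingers and carrier above 60 N).
It fails at once if a dish, dish stack, the vial, the bottle or the tube rack is moved more than 15 mm (distance of any of vial, dish, red_stack, amber_stack, tube_rack, reagent, lone_dish from where it was at the start of the episode above 0.015 m).
It also fails if it takes over 53 s, if anything falls off the work surface, if the arm or the gripper's body presses on something with over 40 N, if the wrist force passes 120 N, or if a joint passes its speed limit or range.

### The arm

A 6-joint arm with a two-finger parallel gripper is mounted at the origin on the work surface. World frame = base frame: x ahead of the robot, y to its left, z up, the work surface at z = 0. Lengths are in mm, angles in rad, forces in N, time in s.
With the tool pointing down it reaches from about 325 to 900 mm from the base axis. Payload 6.1 kg.
Tool frame: the origin (TCP) lies at the centre of the arm's flange, where the gripper is bolted on; the fingertips stand 173 mm ahead of it and the grasp point (between the pads) lies 155 mm ahead of it (robot.pinch_z is the distance from the TCP to the grasp point, in mm); z points along the fingers, y is the line along which they close (so a half turn about z gives the same grasp; the last joint's range is limited). The gripper opens to 85 mm and grips with 20 to 120 N. Pads are 22 mm wide; open, the fingers measure 114 mm over their backs; the gripper's body (76 mm by 85 mm) begins 54 mm behind the grasp point. The pads swing forward as they close: fully open they stand 13 mm farther back than shut.
Start: joints at [-1.313, 0.22, 1.526, -0, 1.395, -0.126], TCP at [234.022, -579.527, 404.7] pointing down, gripper open.
Joint ranges: [-2.98, 2.98], [-0.91, 2.08], [0.09, 2.57], [-1.24, 4.39], [0.2, 2.65], [-2.68, 2.68]. Speed limits (rad/s): [2.57, 2.57, 3.01, 3.14, 3.14, 3.14].

### API

Orientations are given as a 3x3 rotation matrix whose columns are the frame's x, y, z axes.
In Python, from rig import monitor, optics, order, robot gives the robot as it stands.
- The arm moves only by the tool apply_moves, never from a script. Its argument "steps" is one flat list of numbers, 7 for each row, row after row: the turn, a rotation vector about the world's x, y, z in degrees, then the shift along the world's x, y, z in m, then the opening, from 0 (shut) to 1 (fully open). A call has 1 to 12 rows; each row shifts and turns the commanded pose from where the row before left it; what a row does not reach is not made up. A row lasts 1/10 s, in which the tool goes at most 50 mm and 8.59 degrees, less where a joint would pass 70% of its speed; a pose out of reach is approached as far as the arm can. A call is refused whole if a number of a shift passes 0.05 or a number of a turn 8.59, either way. A call with a gripper value outside its range is refused whole. The fingers move at their own pace and stop on an object; "newtons" is the grip in N (left out, the last holds). Time passes only in rows, so rows that do not move let the fingers close. It gives the time, the measured TCP pose, the force, the opening and the grip force at its end, in the units of the state.
- monitor.get_state(): the state, without advancing time (a new reading comes with each control period).
- optics.snapshot(name): name is "scene" or "top" or "wrist"; returns (picture, depth): 420x560x3 uint8, blue, green, red; 420x560 float32, mm along the optical axis (not along the pixel's ray), 0 where there is no reading.
- optics.calibration(name): a dict with "intrinsics" (3x3 intrinsics, pixels), "world_to_cam" (4x4, takes a point from world to camera coordinates); the wrist camera has in their place "hand_eye" (4x4, takes a point from camera to tool coordinates, whose origin is the TCP and whose axes are the flange's). Camera axes: x right, y up, looking along -z (the intrinsics and any distortion apply to the point x, -y, -z); pixel columns grow to the right and rows downward; lengths in mm; the calibration is good to about 2 mm. A picture is of the moment at which its call begins: read the wrist's pose just before it. calibration takes no time and is no camera call.
- order.close_job(): hands the job in; it is judged then, once.
The state is a dict: "time": time; "joint_pos": joint angles; "qvel": joint speeds; "joint_efforts": joint torques, N m; "tcp_pos": TCP position; "eef_rot": TCP orientation; "ft_force": force on the tool from outside, world axes, zero at the start; "wrist_torque": the same for the moment, N m; "finger_gap": opening from 0.0 (shut) to 1.0 (fully open); "grip_force": force on a finger pad.
Only numpy, scipy, OpenCV 4.12 (cv2) and the standard library are available. Lean on these libraries where they do the work, as an engineer would, in place of code of your own. Each camera call takes 0.05 s, during which the arm holds its last target. There are 200 camera calls.

## Working session

There is one attempt and no reset: what is moved stays moved. The work goes in short steps, Python scripts to look and compute and a tool call to move; the robot and the scene stay as the last step left them, time stands still between calls to the robot, and variables do not carry over. Pictures are saved under pics/ and viewed, at most 10 in all, crops included, and the job is handed in when it is done.

Besides the shell and the picture viewer there is one more tool, called after "Emit:" as a command line: name --argument value ..., lists and objects as JSON in quotes. apply_moves: Moves the arm, as the interface text tells. Its arguments: {"type":"object","properties":{"steps":{"type":"array","items":{"type":"number"}},"newtons":{"type":"number"}},"required":["steps"]}

```bash
ls; mkdir -p pics; python3 - <<'E'
from rig import monitor, optics, order, robot
import cv2,numpy as np
np.set_printoptions(precision=3,suppress=True)
for n in ["top","scene"]:
    p,d=optics.snapshot(n); np.savez(f"pics/{n}.npz",p=p,d=d); cv2.imwrite(f"pics/{n}.png",p)
    print(n,optics.calibration(n))
print(optics.calibration("wrist"))
s=monitor.get_state();print(s)
E
```

```text
pics
top {'intrinsics': array([[417.48 ,   0.   , 278.784],
       [  0.   , 417.48 , 215.544],
       [  0.   ,   0.   ,   1.   ]]), 'world_to_cam': array([[  -0.026,   -0.999,    0.021,    6.554],
       [   0.98 ,   -0.021,    0.196, -568.092],
       [  -0.196,    0.026,    0.98 , -962.584],
       [   0.   ,    0.   ,    0.   ,    1.   ]])}
scene {'intrinsics': array([[507.082,   0.   , 276.454],
       [  0.   , 507.082, 216.456],
       [  0.   ,   0.   ,   1.   ]]), 'world_to_cam': array([[    0.858,     0.514,     0.005,  -476.907],
       [   -0.363,     0.599,     0.713,   176.617],
       [    0.364,    -0.614,     0.701, -1580.466],
       [    0.   ,     0.   ,     0.   ,     1.   ]])}
{'intrinsics': array([[326.923,   0.   , 276.464],
       [  0.   , 326.923, 211.217],
       [  0.   ,   0.   ,   1.   ]]), 'hand_eye': array([[-0.   ,  0.95 ,  0.313, 80.239],
       [ 1.   ,  0.001, -0.   , -0.12 ],
       [-0.   ,  0.313, -0.95 , 30.718],
       [ 0.   ,  0.   ,  0.   ,  1.   ]])}
{'time': 0.1, 'joint_pos': array([-1.313,  0.221,  1.528, -0.   ,  1.395, -0.126]), 'qvel': array([-0.002, -0.001, -0.003,  0.001,  0.001,  0.001]), 'joint_efforts': array([  0.001, -49.824, -39.055,  -0.   ,   0.006,  -0.   ]), 'tcp_pos': array([ 233.972, -579.291,  403.673]), 'eef_rot': array([[ 0.927,  0.374, -0.   ],
       [ 0.374, -0.927,  0.002],
       [ 0.   , -0.002, -1.   ]]), 'ft_force': array([ 0.046, -0.071, -0.462]), 'wrist_torque': array([ 0.008,  0.038, -0.035]), 'grip_force': 0.0, 'finger_gap': 1.0010878038533777}
```

View pics/top.png

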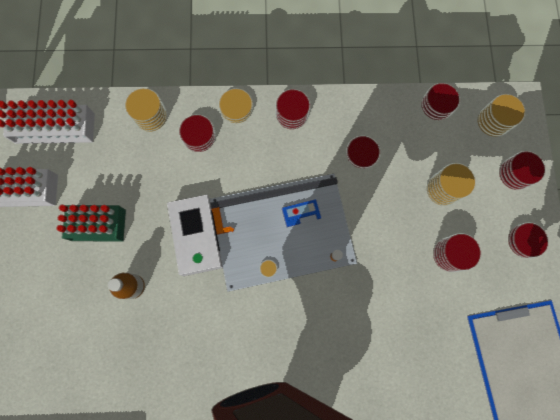

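View pics/scene.png

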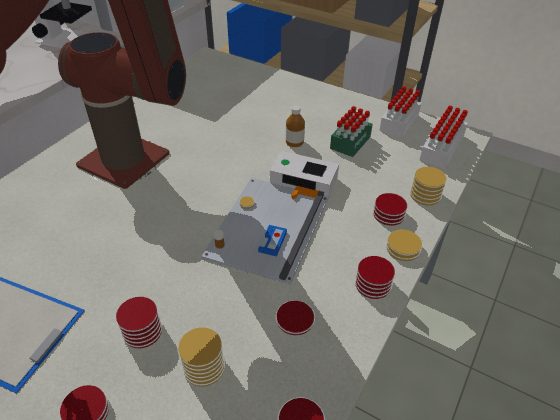

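```bash
cat > h.py <<'E'
import cv2,numpy as np
from rig import monitor, optics, order, robot
np.set_printoptions(precision=3,suppress=True)
def cam(n,s=None):
    c=optics.calibration(n)
    if n=="wrist":
        T=np.eye(4);T[:3,:3]=s["eef_rot"];T[:3,3]=s["tcp_pos"];M=T@c["hand_eye"]
    else: M=np.linalg.inv(c["world_to_cam"])
    return c["intrinsics"],M
def ray(K,M,uv,z):
    uv=np.atleast_2d(uv).astype(float)
    d=np.c_[(uv[:,0]-K[0,2])/K[0,0],-(uv[:,1]-K[1,2])/K[1,1],-np.ones(len(uv))]@M[:3,:3].T
    o=M[:3,3]; return o+d*((z-o[2])/d[:,2])[:,None]
def proj(K,M,P):
    q=(np.atleast_2d(P)-M[:3,3])@M[:3,:3]
    return np.c_[K[0,0]*q[:,0]/-q[:,2]+K[0,2],-K[1,1]*q[:,1]/-q[:,2]+K[1,2]]
def masks(p):
    h=cv2.cvtColor(p,cv2.COLOR_BGR2HSV)
    return cv2.inRange(h,(100,140,60),(125,255,255)),cv2.inRange(h,(8,190,120),(16,255,255))
E
python3 - <<'E'
from h import *
f=np.load("pics/top.npz");p,d=f["p"],f["d"]
K,M=cam("top")
b,o=masks(p)
for m,n,z in((b,"blue",24),(o,"orange",24)):
    m=m.copy();m[:170]=0;m[300:]=0;m[:,:205]=0;m[:,400:]=0
    v,u=np.nonzero(m);print(n,len(u))
    r=cv2.minAreaRect(ray(K,M,np.c_[u,v],z)[:,:2].astype(np.float32));print(r,cv2.boxPoints(r))
# plate outline corners by eye
print(ray(K,M,[[231,289],[356,263],[268,268],[337,256]],10))
# rail dark strip
g=p.max(2);m=(g<75);m[:170]=0;m[215:]=0;m[:,:214]=0;m[:,345:]=0
m=cv2.morphologyEx(m.astype(np.uint8),cv2.MORPH_OPEN,np.ones((3,3)))
v,u=np.nonzero(m);print(cv2.minAreaRect(ray(K,M,np.c_[u,v],24)[:,:2].astype(np.float32)))
cv2.imwrite("pics/topc.png",cv2.resize(p[165:300,160:370],None,fx=3.8,fy=3.8,interpolation=cv2.INTER_NEAREST))
E
```

```text
blue 361
((581.0667114257812, -64.29121398925781), (50.22563552856445, 88.3847427368164), 13.506052017211914) [[ 546.327  -27.186]
 [ 566.969 -113.127]
 [ 615.806 -101.396]
 [ 595.164  -15.456]]
orange 41
((543.0576171875, 119.81330871582031), (24.9658145904541, 10.120440483093262), 88.71609497070312) [[537.719 107.447]
 [547.837 107.22 ]
 [548.396 132.18 ]
 [538.278 132.406]]
[[ 395.608  114.118   10.   ]
 [ 451.841 -198.657   10.   ]
 [ 444.777   22.046   10.   ]
 [ 470.519 -151.834   10.   ]]
((636.356201171875, -1.7779998779296875), (23.63238525390625, 321.3706970214844), 10.900130271911621)
```

View pics/topc.png

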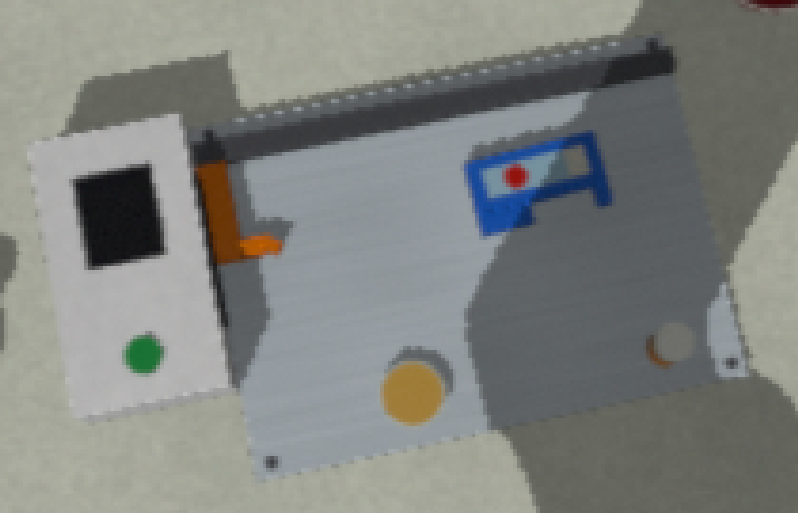

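Emit:
apply_moves --steps '[0,0,-1,0.027,0.045,-0.005,0,0,0,-1,0.027,0.045,-0.005,0,0,0,-1,0.027,0.045,-0.005,0,0,0,-1,0.027,0.045,-0.005,0,0,0,-1,0.027,0.045,-0.005,0,0,0,-1,0.027,0.045,-0.005,0,0,0,-1,0.027,0.045,-0.005,0,0,0,-1,0.027,0.045,-0.005,0,0,0,-1,0.027,0.045,-0.005,0,0,0,-1,0.027,0.045,-0.005,0,0,0,-1,0.027,0.045,-0.005,0,0,0,0,0,0,0,0]' --newtons 40

```text
time: 1.3
tcp_pos: [517.2, -105.0, 351.5]
eef_rot: [[0.981, 0.196, -0.001], [0.196, -0.981, 0.003], [-0.0, -0.003, -1.0]]
ft_force: [-0.6, 0.3, -0.1]
finger_gap: -0.001
grip_force: 0.0
```

```bash
python3 - <<'E'
from h import *
s=monitor.get_state();p,d=optics.snapshot("wrist");np.savez("pics/w1.npz",p=p,d=d,t=s["tcp_pos"],R=s["eef_rot"]);cv2.imwrite("pics/w1.png",p)
print(s["time"],s["tcp_pos"],s["eef_rot"],s["ft_force"])
E
```

```text
1.3 [ 517.219 -104.955  351.47 ] [[ 0.981  0.196 -0.001]
 [ 0.196 -0.981  0.003]
 [-0.    -0.003 -1.   ]] [-0.628  0.29  -0.058]
```

View pics/w1.png

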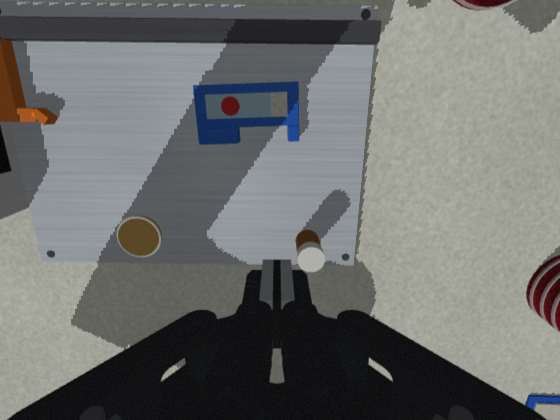

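```bash
cat >> h.py <<'E'
def measure(p,s):
    K,M=cam("wrist",s); g=p.max(2).astype(int)
    pts=[]
    for u in range(60,360,3):
        c=g[15:75,u]; dd=c[4:]-c[:-4]; i=int(np.argmax(dd))
        pts.append((u,15+i+2))
    return K,M,np.array(pts)
E
python3 - <<'E'
from h import *
f=np.load("pics/w1.npz");p=f["p"];s=dict(tcp_pos=f["t"],eef_rot=f["R"])
K,M,pts=measure(p,s)
print(pts[::12].tolist()); print(p[28:60,150].max(1), p[28:60,340].max(1))
for z in(10,24):
    W=ray(K,M,pts,z)[:,:2].astype(np.float32)
    vx,vy,x0,y0=cv2.fitLine(W,cv2.DIST_HUBER,0,.01,.01).ravel();print("rail",z,vx,vy,x0,y0,np.degrees(np.arctan2(-vx/np.sign(vy),abs(vy))))
b,o=masks(p)
b[:70]=0;b[160:]=0;b[:,:170]=0;b[:,320:]=0
for m,n in((b,"blue"),(o,"orange")):
    v,u=np.nonzero(m)
    if n=="orange":
        k=(u<60);u,v=u[k],v[k]
        for r in range(35,130,6):print(r,u[v==r].max() if (v==r).any() else None,end=' ')
    W=ray(K,M,np.c_[u,v],24)[:,:2].astype(np.float32);r=cv2.minAreaRect(W);print(n,r);print(cv2.boxPoints(r),proj(K,M,np.c_[cv2.boxPoints(r),[24]*4]))
print("vial,dish",ray(K,M,[[311,260]],54),ray(K,M,[[139,237]],23))
print("stop",ray(K,M,[[12,42],[23,108]],24),ray(K,M,[[55,121]],24))
print("depth carrier/rail/plate", [ (lambda q:(M@q)[2])(np.r_[(u-K[0,2])/K[0,0]*f['d'][v,u],-(v-K[1,2])/K[1,1]*f['d'][v,u],-f['d'][v,u],1]) for u,v in((220,137),(200,30),(120,150))])
E
```

```text
[[60, 41], [96, 41], [132, 42], [168, 42], [204, 43], [240, 43], [276, 43], [312, 44], [348, 44]]
[ 60  61  58  61  57  58  65  61  65  61  65  63  47  63 111 157 156 154
 157 156 157 158 159 157 154 153 151 153 155 156 158 161] [ 39  36  39  36  36  39  35  36  39  50  62  62  63  61  50  54 105 161
 159 157 156 158 157 156 160 159 158 157 159 163 160 159]
rail 10 0.1866177 -0.9824326 632.73126 -21.668491 10.755463
rail 24 0.18610366 -0.9825301 625.4928 4.91286 10.725484
blue ((582.5162963867188, -64.76580047607422), (48.96728515625, 89.19532775878906), 13.303305625915527)
[[ 548.427  -26.999]
 [ 568.952 -113.801]
 [ 616.605 -102.533]
 [ 596.081  -15.731]] [[198.887 143.783]
 [298.536 140.255]
 [297.731  81.312]
 [192.581  85.28 ]]
35 None 41 None 47 None 53 None 59 None 65 None 71 None 77 None 83 None 89 None 95 None 101 None 107 None 113 42 119 46 125 None orange ((544.8131713867188, 118.90092468261719), (11.938986778259277, 25.649137496948242), 3.9193499088287354)
[[537.981 131.287]
 [539.734 105.698]
 [551.645 106.514]
 [549.892 132.104]] [[ 17.767 119.709]
 [ 47.574 123.597]
 [ 46.347 109.498]
 [ 16.144 105.51 ]]
vial,dish [[ 470.08  -145.359   54.   ]] [[446.546  19.975  23.   ]]
stop [[600.1   133.008  24.   ]
 [548.944 126.366  24.   ]] [[543.269  99.259  24.   ]]
depth carrier/rail/plate [np.float64(24.11047705848779), np.float64(24.013135051728995), np.float64(8.838415962778356)]
```

Emit:
apply_moves --steps '[0,0,-0.2,0.01,0.0085,-0.04,0,0,0,-0.2,0.01,0.0085,-0.04,0,0,0,-0.2,0.009,0.008,-0.04,0,0,0,0,0,0,-0.015,0,0,0,0,0,0,-0.015,0,0,0,0,0,0,0,0,0,0,0,0,0,0,0]'

```text
time: 2.05
tcp_pos: [545.1, -86.0, 203.8]
eef_rot: [[0.984, 0.18, 0.002], [0.18, -0.984, -0.001], [0.001, 0.001, -1.0]]
ft_force: [-0.4, 0.3, -0.2]
finger_gap: -0.005
grip_force: 0.0
```

```bash
python3 - <<'E'
from h import *
s=monitor.get_state();p,d=optics.snapshot("wrist");np.savez("pics/w2.npz",p=p,d=d,t=s["tcp_pos"],R=s["eef_rot"]);cv2.imwrite("pics/w2.png",p)
print(s["time"],s["tcp_pos"],s["eef_rot"],s["ft_force"])
E
```

```text
2.05 [545.085 -85.95  203.813] [[ 0.984  0.18   0.002]
 [ 0.18  -0.984 -0.001]
 [ 0.001  0.001 -1.   ]] [-0.417  0.308 -0.169]
```

View pics/w2.png

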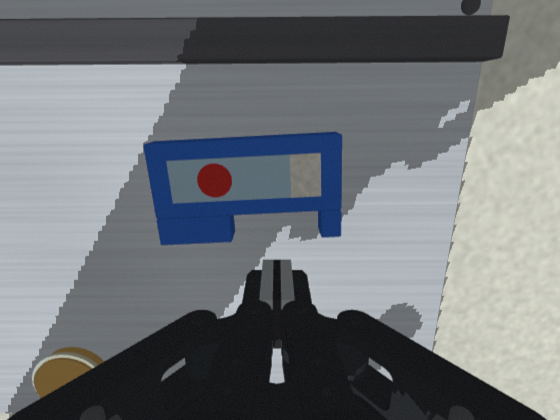

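Emit:
apply_moves --steps '[0,0,0.2,0,0.003,-0.009,0,0,0,0.2,0,0.003,-0.009,0,0,0,0,0,0,0,0,0,0,0,0,0,0,0]'

```text
time: 2.5
tcp_pos: [544.5, -78.8, 184.2]
eef_rot: [[0.982, 0.188, -0.001], [0.188, -0.982, 0.0], [-0.001, -0.0, -1.0]]
ft_force: [0.3, -0.2, -0.3]
finger_gap: 0.001
grip_force: 0.0
```

Emit:
apply_moves --steps '[0,0,0,0.005,0.001,0.002,0,0,0,0,0.005,0.001,0,0,0,0,0,0.005,0.001,0,0,0,0,0,0.004,0.0007,0,0,0,0,0,0.004,0.0007,0,0,0,0,0,0.004,0.0007,0,0,0,0,0,0.004,0.0007,0,0,0,0,0,0.004,0.0007,0,0,0,0,0,0.004,0.0007,0,0,0,0,0,0.004,0.0007,0,0]'

```text
time: 3.5
tcp_pos: [588.0, -71.1, 186.5]
eef_rot: [[0.982, 0.187, -0.0], [0.187, -0.982, 0.0], [-0.0, -0.0, -1.0]]
ft_force: [-0.5, -0.3, -0.2]
finger_gap: -0.004
grip_force: 0.2
```

```bash
python3 - <<'E'
from h import *
s=monitor.get_state();p,d=optics.snapshot("wrist");np.savez("pics/w3.npz",p=p,d=d,t=s["tcp_pos"],R=s["eef_rot"]);cv2.imwrite("pics/w3.png",p)
print(s["time"],s["tcp_pos"],s["eef_rot"],s["ft_force"])
E
```

```text
3.5 [588.009 -71.063 186.462] [[ 0.982  0.187 -0.   ]
 [ 0.187 -0.982  0.   ]
 [-0.    -0.    -1.   ]] [-0.525 -0.34  -0.217]
```

View pics/w3.png

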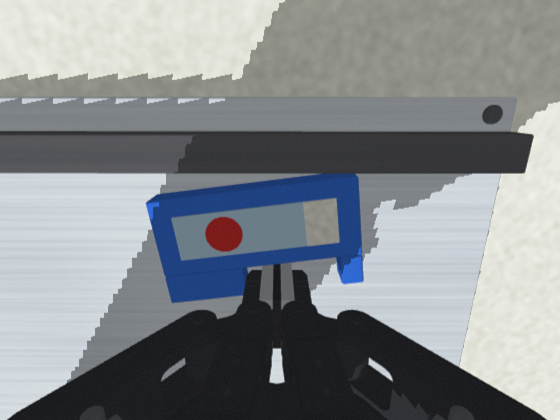

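Emit:
apply_moves --steps '[0,0,0,0.002,0.0004,0,0,0,0,0,0.002,0.0004,0,0,0,0,0,0.002,0.0004,0,0,0,0,0,0.001,0.0002,0,0]'

```text
time: 3.95
tcp_pos: [594.4, -69.8, 186.3]
eef_rot: [[0.982, 0.187, -0.002], [0.187, -0.982, -0.0], [-0.002, -0.0, -1.0]]
ft_force: [-5.2, -1.0, 3.3]
finger_gap: 0.001
grip_force: 2.8
```

Emit:
apply_moves --steps '[0,0,0,0.001,0.0002,0,0,0,0,0,0.001,0.0002,0,0,0,0,0,0,0,0,0]'

```text
time: 4.25
tcp_pos: [595.1, -69.6, 185.9]
eef_rot: [[0.982, 0.187, -0.006], [0.187, -0.982, -0.0], [-0.006, -0.001, -1.0]]
ft_force: [-9.2, -2.4, 4.8]
finger_gap: -0.0
grip_force: 5.0
```

```bash
cat > m.py <<'E'
from h import *
import sys
s=monitor.get_state();p,d=optics.snapshot("wrist");cv2.imwrite(f"pics/{sys.argv[1]}.png",p)
K,M=cam("wrist",s)
b,o=masks(p);b=cv2.morphologyEx(b,cv2.MORPH_OPEN,np.ones((3,3)))
n,l,st,_=cv2.connectedComponentsWithStats(b);i=1+np.argmax(st[1:,4])
v,u=np.nonzero(l==i)
ux=np.array([.9825,.1862]);uy=np.array([-.1862,.9825])
W=ray(K,M,np.c_[u,v],24)[:,:2]
D=np.c_[W@ux-567.6,W@uy+139.7]
# rail-side top edge: per column extreme deck x
e=[D[u==c][np.argmax(D[u==c][:,0])] for c in range(u.min()+12,u.max()-12,4)]
vx,vy,x0,y0=cv2.fitLine(np.float32(e),cv2.DIST_HUBER,0,.01,.01).ravel()
print("edge angle deg rel deck",np.degrees(np.arctan(-vx/vy)),"x",x0,"y range",D[:,1].min(),D[:,1].max(),st[i])
# stop top edge
v,u=np.nonzero(o)
if len(u)>30:
    Wo=ray(K,M,np.c_[u,v],24)[:,:2];print("orange deck min",(Wo@ux-567.6).min(),(Wo@uy+139.7).min())
print(s["time"],s["tcp_pos"],s["ft_force"])
E
python3 m.py w4
```

```text
edge angle deg rel deck 0.054495577 x 49.87624 y range -77.14490983727549 11.967427762408164 [  153   189   216   104 11337]
4.25 [595.097 -69.618 185.854] [-9.175 -2.397  4.797]
```

View pics/w4.png

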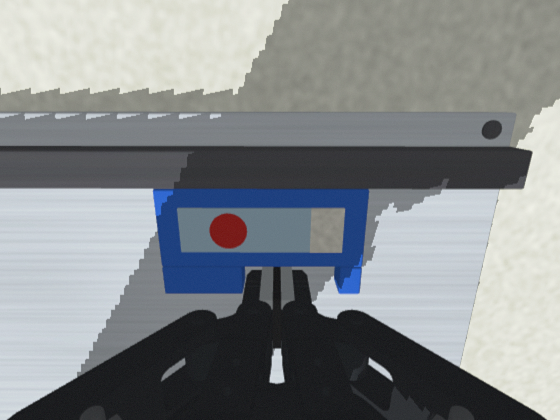

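Emit:
apply_moves --steps '[0,0,0,0,0,0,0,0,0,0,-0.0006,0.003,0,0,0,0,0,-0.0008,0.004,0,0,0,0,0,-0.0009,0.005,0,0,0,0,0,-0.0009,0.005,0,0,0,0,0,-0.0009,0.005,0,0,0,0,0,-0.0009,0.005,0,0]'

```text
time: 5.0
tcp_pos: [590.1, -43.3, 185.7]
eef_rot: [[0.982, 0.187, -0.006], [0.187, -0.982, -0.002], [-0.006, 0.001, -1.0]]
ft_force: [-8.6, -7.1, 2.2]
finger_gap: -0.002
grip_force: 4.8
```

```bash
python3 m.py w5
```

```text
edge angle deg rel deck 0.0131387785 x 49.89893 y range -50.968380318388654 38.137334436261526 [  154   189   216   104 11428]
5.0 [590.059 -43.266 185.724] [-8.552 -7.102  2.17 ]
```

Emit:
apply_moves --steps '[0,0,0,-0.0011,0.006,0,0,0,0,0,-0.0011,0.006,0,0,0,0,0,-0.0011,0.006,0,0,0,0,0,-0.0011,0.006,0,0,0,0,0,-0.0011,0.006,0,0,0,0,0,-0.0011,0.006,0,0,0,0,0,-0.0011,0.006,0,0,0,0,0,-0.0011,0.006,0,0,0,0,0,-0.0011,0.006,0,0]'

```text
time: 5.95
tcp_pos: [580.0, 10.8, 185.6]
eef_rot: [[0.982, 0.187, -0.006], [0.187, -0.982, -0.002], [-0.007, 0.001, -1.0]]
ft_force: [-10.2, -7.3, 4.1]
finger_gap: -0.002
grip_force: 5.2
```

```bash
python3 m.py w6
```

```text
edge angle deg rel deck 0.019183498 x 49.952007 y range 3.6799367206682803 92.80554602318938 [  155   189   216   105 11515]
orange deck min -16.882101036208496 133.65154390194272
5.95 [579.969  10.786 185.589] [-10.227  -7.337   4.088]
```

Emit:
apply_moves --steps '[0,0,0,-0.0011,0.006,0,0,0,0,0,-0.0011,0.006,0,0,0,0,0,-0.0011,0.006,0,0,0,0,0,-0.0011,0.006,0,0,0,0,0,-0.0011,0.006,0,0,0,0,0,-0.0011,0.006,0,0,0,0,0,-0.0011,0.006,0,0,0,0,0,-0.0011,0.006,0,0,0,0,0,-0.0011,0.006,0,0]'

```text
time: 6.9
tcp_pos: [569.9, 64.8, 185.4]
eef_rot: [[0.982, 0.187, -0.007], [0.187, -0.982, -0.002], [-0.007, 0.001, -1.0]]
ft_force: [-8.5, -7.6, 4.4]
finger_gap: 0.001
grip_force: 5.4
```

```bash
python3 m.py w7
```

```text
edge angle deg rel deck 0.01817946 x 50.057167 y range 58.06745791864098 147.28643558257164 [  156   189   216   105 11513]
orange deck min -15.017466392248139 138.58430818176564
6.9 [569.9    64.782 185.406] [-8.508 -7.629  4.416]
```

Roughly 10–13 mm left; continue slowly until force rises.

Emit:
apply_moves --steps '[0,0,0,-0.0005,0.003,0,0,0,0,0,-0.0005,0.003,0,0,0,0,0,-0.0004,0.002,0,0,0,0,0,-0.0002,0.001,0,0,0,0,0,0,0,0,0]'

```text
time: 7.45
tcp_pos: [568.2, 73.8, 185.3]
eef_rot: [[0.982, 0.188, -0.007], [0.188, -0.982, -0.002], [-0.008, 0.001, -1.0]]
ft_force: [-8.7, -6.0, 4.3]
finger_gap: -0.002
grip_force: 5.3
```

Emit:
apply_moves --steps '[0,0,0,-0.0003,0.0015,0,0,0,0,0,-0.0003,0.0015,0,0,0,0,0,0,0,0,0]'

```text
time: 7.75
tcp_pos: [567.6, 76.8, 185.3]
eef_rot: [[0.982, 0.187, -0.007], [0.187, -0.982, -0.002], [-0.008, 0.001, -1.0]]
ft_force: [-9.6, -5.2, 3.9]
finger_gap: 0.002
grip_force: 5.2
```

Emit:
apply_moves --steps '[0,0,0,-0.0003,0.0015,0,0,0,0,0,-0.0002,0.001,0,0,0,0,0,0,0,0,0]'

```text
time: 8.05
tcp_pos: [567.1, 79.3, 185.3]
eef_rot: [[0.982, 0.187, -0.007], [0.187, -0.982, -0.002], [-0.008, 0.001, -1.0]]
ft_force: [-9.1, -4.9, 3.1]
finger_gap: -0.001
grip_force: 5.2
```

```bash
python3 m.py w8
```

```text
edge angle deg rel deck 0.46244907 x 49.89491 y range 72.64340841433574 161.82354543453485 [  156   189   217   105 11509]
orange deck min -15.518168089605183 139.94490513516774
8.05 [567.148  79.288 185.26 ] [-9.054 -4.908  3.056]
```

View pics/w8.png

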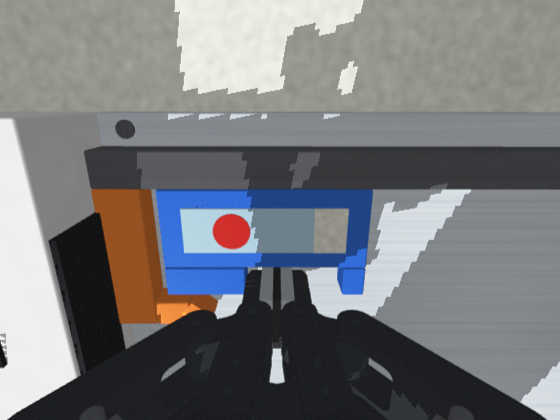

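Emit:
apply_moves --steps '[0,0,0,-0.0002,0.001,0,0,0,0,0,-0.0002,0.001,0,0,0,0,0,-0.0002,0.001,0,0,0,0,0,0,0,0,0]'

```text
time: 8.5
tcp_pos: [566.6, 82.3, 185.3]
eef_rot: [[0.982, 0.187, -0.007], [0.187, -0.982, -0.002], [-0.007, 0.001, -1.0]]
ft_force: [-9.2, -5.6, 3.2]
finger_gap: -0.002
grip_force: 5.1
```

Emit:
apply_moves --steps '[0,0,0,-0.0002,0.001,0,0,0,0,0,-0.0002,0.001,0,0,0,0,0,-0.0002,0.001,0,0,0,0,0,0,0,0,0]'

```text
time: 8.9
tcp_pos: [566.0, 85.3, 185.3]
eef_rot: [[0.982, 0.187, -0.007], [0.187, -0.982, -0.002], [-0.007, 0.001, -1.0]]
ft_force: [-9.4, -6.0, 3.7]
finger_gap: -0.003
grip_force: 5.0
```

```bash
python3 m.py w9
```

```text
edge angle deg rel deck 0.44290793 x 49.849953 y range 78.76093167658058 167.92529122572364 [  156   189   217   105 11504]
orange deck min -14.957990759102927 140.5351332764633
8.9 [565.99   85.311 185.279] [-9.421 -6.019  3.695]
```

Emit:
apply_moves --steps '[0,0,0,-0.0002,0.001,0,0,0,0,0,-0.0002,0.001,0,0,0,0,0,-0.0002,0.001,0,0,0,0,0,-0.0002,0.001,0,0,0,0,0,0,0,0,0]'

```text
time: 9.45
tcp_pos: [565.5, 87.6, 185.1]
eef_rot: [[0.982, 0.188, -0.006], [0.188, -0.982, -0.006], [-0.007, 0.004, -1.0]]
ft_force: [-6.7, -14.7, 0.4]
finger_gap: 0.003
grip_force: 10.4
```

```bash
python3 m.py w10
```

```text
edge angle deg rel deck 0.4105533 x 49.893124 y range 79.21162455966729 168.31545714116064 [  159   189   217   106 11391]
orange deck min -14.724111723417536 140.85871306447876
9.45 [565.545  87.592 185.128] [ -6.714 -14.713   0.408]
```

View pics/w10.png

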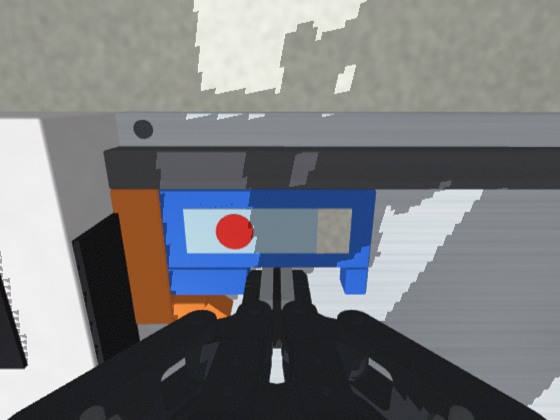

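Emit:
apply_moves --steps '[0,0,0,-0.0004,-0.0006,0,0,0,0,0,-0.0004,-0.0006,0,0,0,0,0,-0.0004,-0.0006,0,0,0,0,0,-0.0004,-0.0006,0,0,0,0,0,-0.0008,-0.0012,0,0,0,0,0,-0.0008,-0.0012,0,0,0,0,0,0,0,0,0]'

```text
time: 10.2
tcp_pos: [564.3, 85.5, 186.9]
eef_rot: [[0.982, 0.187, 0.001], [0.187, -0.982, 0.0], [0.001, -0.0, -1.0]]
ft_force: [-0.1, 0.5, 0.4]
finger_gap: 0.0
grip_force: 0.0
```

```bash
python3 m.py w11
```

```text
edge angle deg rel deck 0.019606968 x 49.73475 y range 79.12512162460928 168.26377533309372 [  158   187   214   105 11215]
orange deck min -14.618928834616554 140.4221633241026
10.2 [564.299  85.463 186.899] [-0.14   0.477  0.448]
```

Emit:
apply_moves --steps '[0,0,0,-0.002,-0.0004,0,0,0,0,0,-0.006,-0.0011,0,0,0,0,0,-0.008,-0.0015,0,0,0,0,0,-0.008,-0.0015,0,0,0,0,0,0,0,0.02,0,0,0,0,0,0,0.04,0,0,0,0,0,0,0.04,0,0,0,0,0,0,0.04,0,0,0,0,0,0,0,0,0,0,0,0,0,0,0]'

```text
time: 11.25
tcp_pos: [539.9, 80.8, 327.8]
eef_rot: [[0.982, 0.187, 0.003], [0.187, -0.982, 0.0], [0.003, 0.0, -1.0]]
ft_force: [0.1, -0.5, -0.6]
finger_gap: -0.002
grip_force: 0.0
```

```bash
python3 m.py w12
```

```text
edge angle deg rel deck 0.025610706 x 49.35133 y range 79.05170538982482 168.1635088171686 [ 215  116  111   61 3453]
orange deck min -16.31546814113881 142.95472023335512
11.25 [539.877  80.823 327.763] [ 0.135 -0.504 -0.637]
```

View pics/w12.png

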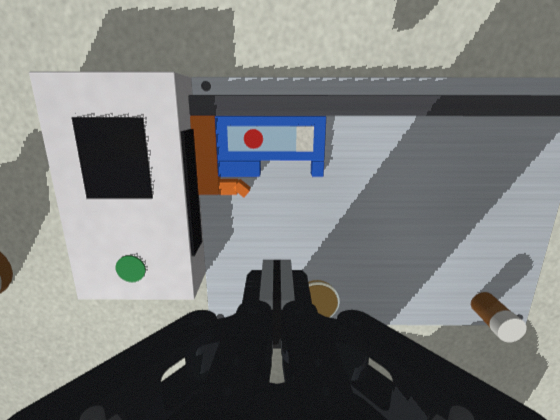

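The carrier sits at (216–326, 116–176), flush with the orange stop at column 216 and the rail at row 116. The hand is clear of it, so I'm handing in.

```bash
python3 -c "
from rig import order
print(order.close_job())"
```

```text
the job is handed in; nothing more can be done
None
```

I pushed the carrier square against the rail and dragged it into the corner pocket. The last wrist picture shows it flush with the rail and the end stop, with the hand clear; I handed the job in at about 11 s, and the hand-in returned no verdict.

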